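# Set the bench jig's jaw with its knurled wheel

### The arm

A 7-joint arm with a two-finger parallel gripper is mounted at the origin on the work surface. World frame = base frame: x ahead of the robot, y to its left, z up, the work surface at z = 0. Lengths are in m, angles in degrees, forces in N, time in s.
With the tool pointing down it reaches from about 0.425 to 0.875 m from the base axis. Payload 4.7 kg.
Tool frame: the origin (TCP) lies on the front face of the gripper's body, between the roots of the fingers; the fingertips stand 70 mm ahead of it and the grasp point (between the pads) lies 51 mm ahead of it; z points along the fingers, y is the direction in which the jaws open and shut (so a half turn about z gives the same grasp; the last joint's range is limited). The gripper opens to 87 mm and grips with 3 to 60 N. Pads are 19 mm wide; open, the fingers measure 117 mm over their backs; the gripper's body (75 mm by 190 mm) begins 51 mm behind the grasp point.
Start: joints at [-64.853, 18.392, -4.016, 83.108, 1.295, 78.541, -3.26], TCP at [0.268, 0.592, 0.292] pointing down, gripper open.
Joint ranges: [-163.93, 163.93], [-17.29, 119.83], [-79.2, 71.16], [3.27, 140.29], [-89.18, 269.18], [5.43, 117.66], [-154.24, 154.24]. Speed limits (degrees/s): [147.25, 147.25, 180, 180, 180, 180, 180].

### API

Orientations are given as [roll, pitch, yaw] about the fixed x, y, z axes, in that order (R = Rz(yaw) Ry(pitch) Rx(roll)).
In Python, from cell import env gives the robot as it stands.
- The arm moves only by the tool drive_tool, never from a script. Its argument "commands" is a list of rows, each a list of 7 numbers: the shift along the tool's x, y, z in cm, then the turn, a rotation vector about the tool's x, y, z in degrees, then the opening, from 0 (shut) to 1 (fully open). In form: [[tx, ty, tz, rx, ry, rz, hand], ...]. A call has 1 to 20 rows; each row shifts and turns the commanded pose from where the row before left it, along the tool's axes as they then stand; what a row does not reach is not made up. A row lasts 1/12 s, in which the tool goes at most 41.7 mm and 7.16 degrees, less where a joint would pass 70% of its speed; a pose out of reach is approached as far as the arm can. A call is refused whole if a number of a shift passes 4.17 or a number of a turn 7.16, either way. A call with a gripper value outside its range is refused whole. The fingers move at their own pace and stop on an object; "force" is the grip in N (left out, the last holds). Time passes only in rows, so rows that do not move let the fingers close. It gives the time, the measured TCP pose, the force and the opening at its end, in the units of the state.
- env.get_obs(): the state, without advancing time (a new reading comes with each control period).
- env.read_camera(name): name is "side" or "top"; returns a dict with "img" (400x640x3 uint8, blue, green, red), "mtx" (3x3 intrinsics, pixels), "k1" (the pictures are not rectified: a ray, as slopes to the right and down, at radius r is drawn at 1 + k1 r^2 times it, then the intrinsics apply), "pose" (4x4, takes a point from camera to world coordinates). Camera axes: x right, y down, z forward; pixel columns grow to the right and rows downward; lengths in m; the calibration is good to about 2 mm. A picture is of the moment at which its call begins. There is no depth.
- env.sign_off(): hands the job in, once; it reports no verdict.
The state is a dict: "time_s": time; "qpos": joint angles; "joint_velocities": joint speeds; "effort": joint torques, N m; "tool_pos": TCP position; "tool_rot": TCP orientation; "force": force on the tool from outside, world axes, zero at the start; "wrist_torque": the same for the moment, N m; "grip_width": finger opening in m.
Only numpy, scipy, OpenCV 4.12 (cv2) and the standard library are available. Lean on these libraries where they do the work, as an engineer would, in place of code of your own. Each camera call takes 0.05 s, during which the arm holds its last target.

### The job

Close the gap of the bench jig to its gauge mark: roll the knurled wheel under a fingertip, stroking its top towards the fixed jaw as often as needed, until the pointer on the sliding jaw stands opposite the point of the gauge mark beside the bed, then take the hand away. Move the jaw by the wheel only, never touching the jaw itself, and grasp nothing; leave the wire wheel, spray can, offcut and screwdriver where they are.

Things in the scene. Friction and masses are not known exactly. Their poses are not given: they have to be found in the camera images.
- jig: fixed dark steel bed, 340 x 90 x 20 mm, origin under its centre, z up. +x is the closing direction: wheel at the -x end, grey fixed jaw (top 68 mm above the table) at the +x end, steel face at x = 121 mm. On it, on springs, floats a 276 x 64 mm aluminium plate with the wheel, its two housing cheeks (62 mm long, 56 mm over both, tops 75 mm above the table) and the sliding jaw. The wheel is highest.
- wheel_top (a point): top of the knurled wheel's rim when not pressed, 98 mm above the table, at x = -120 mm, y = 0 of the jig, axes as the jig's; does not move or turn with the wheel. Pressed, the plate with the wheel sinks: it starts at about 2 N, then gives 1 mm per 1.5 N, at most 7 mm. The rim grips a finger by friction: pressed 3 to 5 mm below this point it is dragged along.
- wheel: knurled steel wheel, 64 mm diameter, 26 mm wide, origin at its centre, 66 mm above the table, axle level along the jig's y. Stroking its top to the jig's +x closes the jaw, to -x opens it: 10 mm of jaw per radian, i.e. per 32 mm of rim. Turns stiffly (about 0.035 N m), stays where left, starts at its open stop.
- jaw: grey sliding jaw with a steel face, 56 x 66 mm, top about 67 mm above the table, origin at its underside in the middle; slides along the jig's x from the open stop at x = -30 mm up to +50 mm. Geared to the wheel; not to be touched.
- jaw_pointer (a point): tip of the pointed steel index on the sliding jaw's flank (jig -y side), at the jaw's origin along x, 68 mm above the table; axes as the jig's
- mark (a point): tip of the gauge mark's pointed steel blade, 68 mm above the table, on a fixed dark post beside the bed on its -y side, blade pointing at the bed; axes as the jig's. The jaw is set when the two tips are opposite, at the same place along the jig's x (about 3 mm apart across it). At the start the mark is 25 to 55 mm along +x from the pointer.
- wire_wheel: loose wire-brush wheel lying flat, 80 mm across, 50 mm high with its spindle pointing up; origin under its centre
- spray_can: loose spray can standing, 52 mm across, 125 mm high; origin under its centre
- offcut: loose wood offcut lying flat, 90 x 50 x 22 mm; origin under its centre
- driver: loose screwdriver lying on the table, about 200 mm long along its x; origin under its middle
There are look-alikes about, which are no part of the job. Leave any green or purple look-alike of the part that bears mark alone.

How it is judged (in metres and radians):
On the way:
1. a fingertip is on the knurled wheel (contact force between the fingers and wheel above 0.5 N), for 0.2 s.
At the end, for the whole second after the job is handed in: the sliding jaw's pointer stands within 2.5 mm of the gauge mark's tip along the bed, the jaw is at rest, and the four loose things are within 15 mm of where they were (x of jaw_pointer in the frame of mark between -0.0025 and 0.0025 m and linear speed of jaw below 0.002 m/s and distance of each of wire_wheel, spray_can, offcut, driver from where it was at the start of the episode below 0.015 m); the robot touches nothing.
It fails at once if the sliding jaw is touched by the robot (contact force between any of the fingers, the arm and jaw above 0.5 N).
It fails at once if the wire-brush wheel is pushed or lifted away (more than 15 mm) (distance of wire_wheel from where it was at the start of the episode above 0.015 m).
It fails at once if the spray can is pushed or lifted away (more than 15 mm) (distance of spray_can from where it was at the start of the episode above 0.015 m).
It fails at once if the wood offcut is pushed or lifted away (more than 15 mm) (distance of offcut from where it was at the start of the episode above 0.015 m).
It fails at once if the screwdriver is pushed or lifted away (more than 15 mm) (distance of driver from where it was at the start of the episode above 0.015 m).
It also fails if it takes over 61 s, if anything falls off the work surface, if the arm or the gripper's body presses on something with over 40 N, if the wrist force passes 120 N, or if a joint passes its speed limit or range.

## Working session

There is one attempt and no reset: what is moved stays moved. The work goes in short steps, Python scripts to look and compute and a tool call to move; the robot and the scene stay as the last step left them, time stands still between calls to the robot, and variables do not carry over. Pictures are saved under pics/ and viewed, and the job is handed in when it is done.

Besides the shell and the picture viewer there is one more tool, called after "Call:" as name(argument=value, ...), one argument or row to a line, values as JSON. drive_tool: Moves the arm, as the interface text tells. Its arguments: {"type":"object","properties":{"commands":{"type":"array"},"force":{"type":"number"}},"required":["commands"]}

```bash
mkdir -p pics; ls
cat > h.py <<'E'
import numpy as np, cv2
from cell import env
def ray(cam,u,v):
    K=cam['mtx'];k=cam['k1']
    d=np.array([(u-K[0,2])/K[0,0],(v-K[1,2])/K[1,1]])
    s=d.copy()
    for _ in range(30): s=d/(1+k*(s@s))
    P=cam['pose']; return P[:3,3],P[:3,:3]@np.array([s[0],s[1],1.])
def onz(cam,u,v,z):
    o,d=ray(cam,u,v); return o+d*(z-o[2])/d[2]
def proj(cam,p):
    P=cam['pose'];c=P[:3,:3].T@(np.asarray(p)-P[:3,3]);s=c[:2]/c[2]
    s=s*(1+cam['k1']*(s@s));K=cam['mtx'];return np.array([K[0,0]*s[0]+K[0,2],K[1,1]*s[1]+K[1,2]])
E
python3 - <<'E'
from h import *
for n in('side','top'):
    c=env.read_camera(n);cv2.imwrite(f'pics/{n}0.png',c['img']);np.save(f'{n}0.npy',c,allow_pickle=True);print(n,c['mtx'],c['k1'],c['pose'].round(3))
o=env.get_obs();print(o)
E
```

```text
pics
side [[419.86179403   0.         326.09701688]
 [  0.         419.86179403 198.85431074]
 [  0.           0.           1.        ]] 0.0328361646166291 [[-0.992 -0.086  0.091  0.533]
 [-0.124  0.556 -0.822  0.803]
 [ 0.02  -0.827 -0.562  0.613]
 [ 0.     0.     0.     1.   ]]
top [[370.76035445   0.         319.29657682]
 [  0.         370.76035445 201.69866792]
 [  0.           0.           1.        ]] -0.06438726710828736 [[ 0.012 -0.981  0.195  0.426]
 [-1.    -0.009  0.017  0.042]
 [-0.015 -0.195 -0.981  1.012]
 [ 0.     0.     0.     1.   ]]
{'time_s': 0.1, 'qpos': array([-64.85422921,  18.43566702,  -4.01619782,  83.16591747,
         1.29562119,  78.54208754,  -3.26060894]), 'joint_velocities': array([-0.01113489, -0.16314381,  0.03648383, -0.11962094, -0.04467558,
        0.02046693, -0.06707152]), 'effort': array([-5.48770895e-04, -4.92571664e+01, -4.06134753e-01, -3.13399994e+01,
       -6.42684801e-02,  3.95668682e-02,  5.88735247e-05]), 'tool_pos': array([0.26776026, 0.591884  , 0.29127868]), 'tool_rot': array([-1.79901596e+02,  5.81297483e-03,  1.55663932e+02]), 'force': array([-0.16025962, -0.20341349, -0.07360628]), 'wrist_torque': array([-0.05643164, -0.04042574,  0.0213877 ]), 'grip_width': 0.08679564077218432}
```

View pics/side0.png

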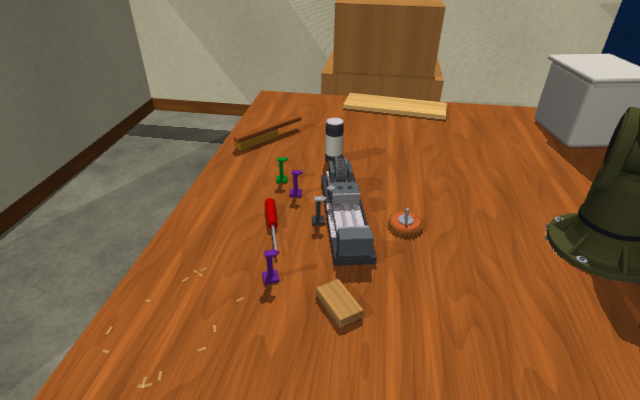

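View pics/top0.png

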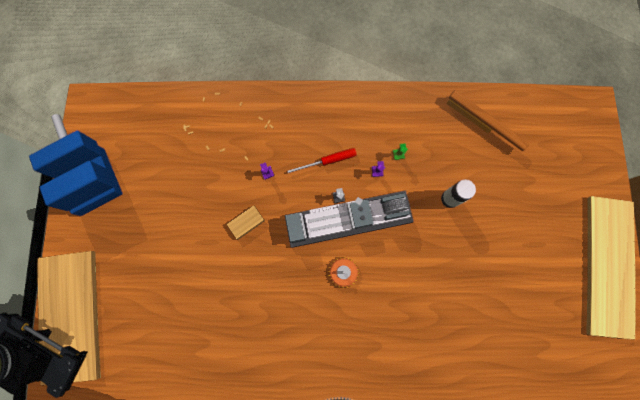

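Run:
```python
import cv2
a=cv2.imread('pics/side0.png')[110:270,260:420];b=cv2.imread('pics/top0.png')[145:255,270:490]
cv2.imwrite('pics/sc.png',cv2.resize(a,None,fx=3.75,fy=3.75,interpolation=2));cv2.imwrite('pics/tc.png',cv2.resize(b,None,fx=3.6,fy=3.6,interpolation=2))
```

```text
(no output)
```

View pics/sc.png

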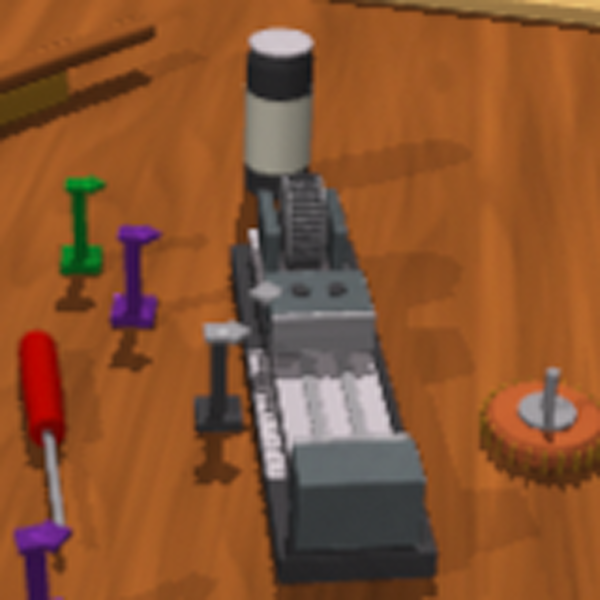

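View pics/tc.png

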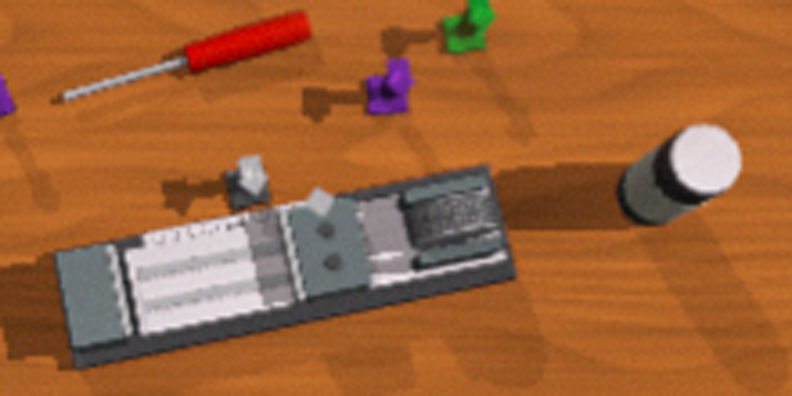

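Run:
```python
import cv2
a=cv2.imread('pics/side0.png')[175:235,305:365];b=cv2.imread('pics/top0.png')[180:215,325:385]
cv2.imwrite('pics/sc2.png',cv2.resize(a,None,fx=10,fy=10,interpolation=0));cv2.imwrite('pics/tc2.png',cv2.resize(b,None,fx=12,fy=12,interpolation=0))
```

```text
(no output)
```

View pics/sc2.png

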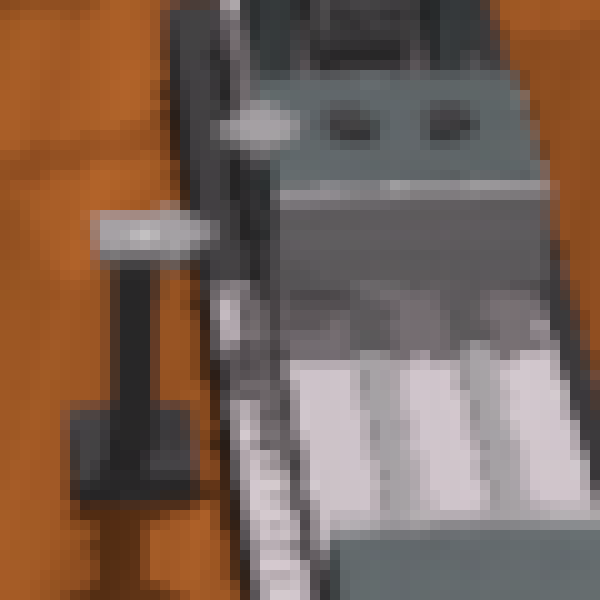

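View pics/tc2.png

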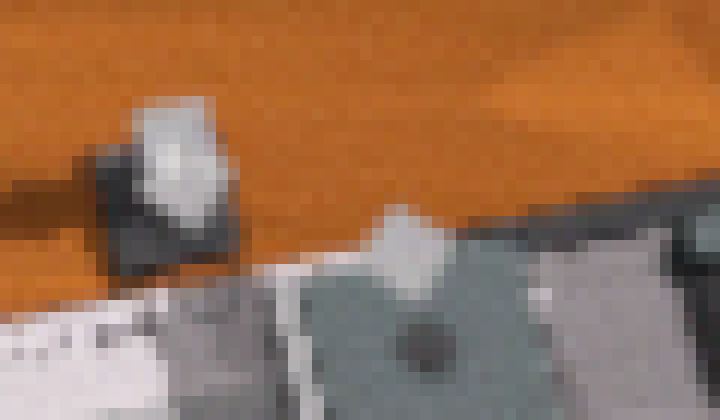

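Run:
```python
from h import *
s=np.load('side0.npy',allow_pickle=True).item();t=np.load('top0.npy',allow_pickle=True).item()
def tri(us,ut):
    o1,d1=ray(s,*us);o2,d2=ray(t,*ut);A=np.c_[d1,-d2];x=np.linalg.lstsq(A,o2-o1,rcond=None)[0]
    a=o1+d1*x[0];b=o2+d2*x[1];return (a+b)/2,np.linalg.norm(a-b)
for n,a,b in(('ptr',(326.3,187.3),(358,196.6)),('mark',(326.3,197.8),(340.5,198.7))):
    print(n,tri(a,b),onz(s,*a,.068),onz(t,*b,.068))
b=t['img'][183:255,280:420]
cv2.imwrite('pics/tc3.png',cv2.resize(b,None,fx=5.7,fy=5.7,interpolation=0))
```

```text
ptr (array([ 0.62706614, -0.04288703,  0.0679255 ]), np.float64(0.0008200902293791551)) [ 0.62663769 -0.04262566  0.068     ] [ 0.62746936 -0.04289938  0.068     ]
mark (array([0.62120976, 0.00264806, 0.06841425]), np.float64(0.00038555989086627696)) [0.62108204 0.00210287 0.068     ] [0.62149247 0.00262334 0.068     ]
```

View pics/tc3.png

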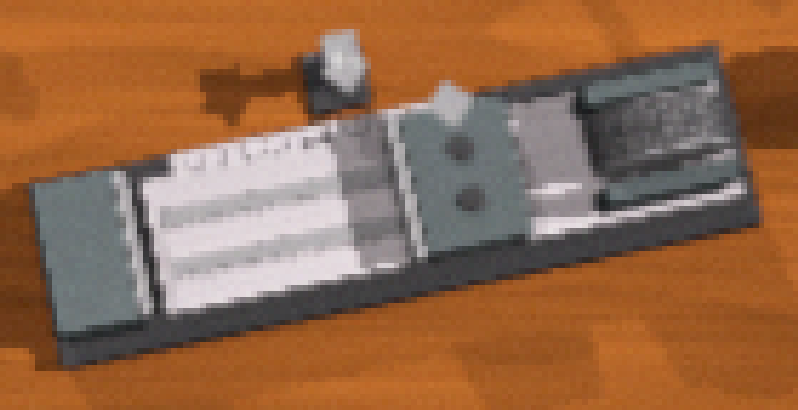

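Run:
```python
from h import *
s=np.load('side0.npy',allow_pickle=True).item();t=np.load('top0.npy',allow_pickle=True).item()
f=lambda u,v,z:onz(t,280+u/5.7-.5,183+v/5.7-.5,z)[:2]
a=f(62,370,0);b=f(762,227,0);c=f(718,45,.02)
L=a-b;print('len',np.linalg.norm(L),'yaw bottom',np.degrees(np.arctan2(L[1],L[0])),a,b,c,'w',np.linalg.norm(c-b))
ptr=np.array([.6272,-.0428]);mark=np.array([.6213,.0025])
for yaw in(np.arctan2(L[1],L[0]),):
    e=L/np.linalg.norm(L);n=np.array([-e[1],e[0]])
    # near edge is +y side (n) 
    cen=(a+b)/2-n*.045
    print('cen',cen,'ptr jig',[(ptr-cen)@e,(ptr-cen)@n],'mark',[(mark-cen)@e,(mark-cen)@n],'c',[(c-cen)@e,(c-cen)@n])
    w=cen-.12*e
    for z in(.098,):print('wheeltop',w,'px top',proj(t,[*w,z]),'side',proj(s,[*w,z]))
    for y in(-.013,.013):
        print(proj(s,[*(w+n*y),.098]),proj(t,[*(w+n*y),.098]))
```

```text
len 0.3442888310153957 yaw bottom 102.06696677206142 [0.49891415 0.13610756] [ 0.57088938 -0.20057384] [ 0.65630565 -0.17779747] w 0.08840080116485347
cen [ 0.57890744 -0.02282567] ptr jig [np.float64(-0.02962876411125301), np.float64(-0.04304975554399831)] mark [np.float64(0.015903707111762568), np.float64(-0.04675030473638294)] c [np.float64(-0.16772799434547664), np.float64(-0.04329041211086191)]
wheeltop [ 0.60399402 -0.14017414] px top [397.84093594 203.5899191 ] side [340.06089748 157.72151835]
[334.991341  157.8465787] [396.61488142 198.62371307]
[345.12071686 157.59630912] [399.07145427 208.58210013]
```

Candidates for the mark are the grey steel blade on a dark post (top 340,197; side 326,198), purple posts (top 378,170 and 267,171) and a green one (400,152). I choose the grey one: it stands right beside the bed, and the close crop shows its steel blade pointing at the bed. It lies at jig x ≈ +15.9 mm and the pointer at ≈ −29.6 mm, so the jaw has about 45.5 mm to travel. First I turn the tool so that its x lies along jig x, and shut the hand.

Call:
drive_tool(
  commands=[
    [0,0,0,0,0,5.36,0],
    [0,0,0,0,0,5.36,0],
    [0,0,0,0,0,5.36,0],
    [0,0,0,0,0,5.36,0],
    [0,0,0,0,0,5.36,0],
    [0,0,0,0,0,5.36,0],
    [0,0,0,0,0,5.36,0],
    [0,0,0,0,0,5.36,0],
    [0,0,0,0,0,5.36,0],
    [0,0,0,0,0,5.36,0],
    [0,0,0,0,0,0,0],
    [0,0,0,0,0,0,0],
  ],
  force=20,
)

```text
time_s: 1.1
tool_pos: [0.2678, 0.5921, 0.2918]
tool_rot: [-180.0, 0.0, 102.2]
force: [-0.1, -0.8, 0.0]
grip_width: 0.015
```

Call:
drive_tool(
  commands=[
    [-2.85,0.63,0,0,0,0,0],
    [-2.85,0.63,0,0,0,0,0],
    [-2.85,0.63,0,0,0,0,0],
    [-2.85,0.63,0,0,0,0,0],
    [-2.85,0.63,0,0,0,0,0],
    [-2.85,0.63,0,0,0,0,0],
    [-2.85,0.63,0,0,0,0,0],
    [-2.85,0.63,0,0,0,0,0],
    [-2.85,0.63,0,0,0,0,0],
    [-2.85,0.63,0,0,0,0,0],
    [-2.85,0.63,0,0,0,0,0],
    [-2.85,0.63,0,0,0,0,0],
    [-2.85,0.63,0,0,0,0,0],
    [-2.85,0.63,0,0,0,0,0],
    [0,0,0,0,0,0,0],
    [0,0,0,0,0,0,0],
  ],
)

```text
time_s: 2.43
tool_pos: [0.4383, 0.2187, 0.2925]
tool_rot: [180.0, -0.0, 101.9]
force: [-0.2, -0.1, -0.0]
grip_width: 0.0003
```

Call:
drive_tool(
  commands=[
    [-2.84,0.62,0,0,0,0,0],
    [-2.84,0.62,0,0,0,0,0],
    [-2.84,0.62,0,0,0,0,0],
    [-2.84,0.62,0,0,0,0,0],
    [-2.84,0.62,0,0,0,0,0],
    [-2.84,0.62,0,0,0,0,0],
    [-2.84,0.62,0,0,0,0,0],
    [-2.84,0.62,0,0,0,0,0],
    [-2.84,0.62,0,0,0,0,0],
    [-2.84,0.62,0,0,0,0,0],
    [-2.84,0.62,0,0,0,0,0],
    [-2.84,0.62,0,0,0,0,0],
    [-2.84,0.62,0,0,0,0,0],
    [-2.84,0.62,0,0,0,0,0],
    [0,0,2.5,0,0,0,0],
    [0,0,2.5,0,0,0,0],
    [0,0,2.5,0,0,0,0],
    [0,0,2.5,0,0,0,0],
    [0,0,0,0,0,0,0],
    [0,0,0,0,0,0,0],
  ],
)

```text
time_s: 4.1
tool_pos: [0.6052, -0.1485, 0.1909]
tool_rot: [-179.8, -0.1, 102.2]
force: [0.6, -0.4, 0.2]
grip_width: 0.0002
```

```bash
cat > look.py <<'E'
from h import *
import sys
n=sys.argv[1]
o=env.get_obs();print(o['time_s'],o['tool_pos'].round(4),o['tool_rot'].round(2),o['force'].round(2))
s=env.read_camera('side');t=env.read_camera('top');np.save('s.npy',s,allow_pickle=True);np.save('t.npy',t,allow_pickle=True)
a=cv2.resize(s['img'][120:240,280:400],None,fx=5,fy=5,interpolation=0)
cv2.imwrite(f'pics/{n}s.png',a)
b=cv2.resize(t['img'][160:240,310:430],None,fx=6,fy=6,interpolation=0)
cv2.imwrite(f'pics/{n}t.png',b)
E
python3 look.py a
```

```text
4.1 [ 0.6052 -0.1485  0.1909] [-1.7983e+02 -9.0000e-02  1.0222e+02] [ 0.62 -0.44  0.16]
```

View pics/as.png

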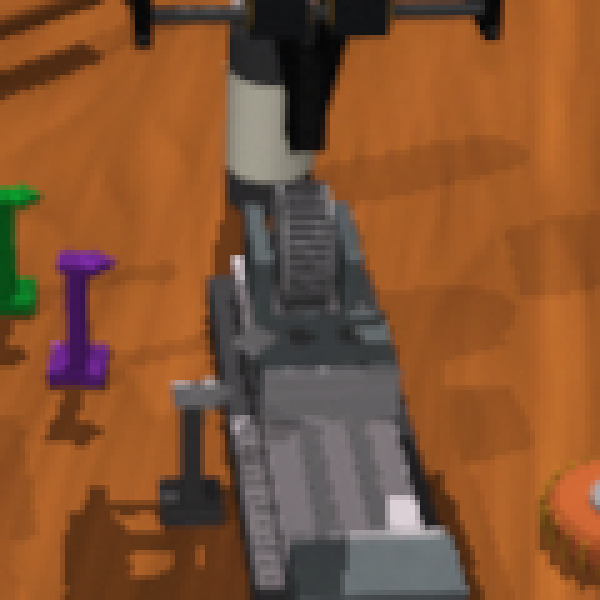

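View pics/at.png

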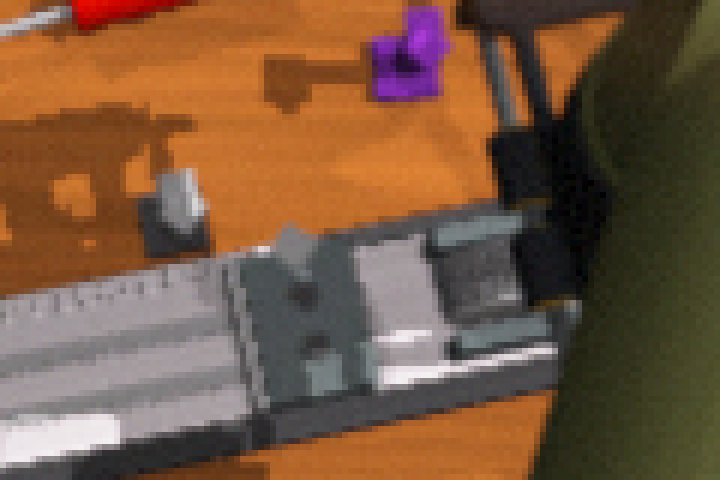

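Call:
drive_tool(
  commands=[
    [-0.3,0,0.8,0,0,0,0],
    [0,0,0.8,0,0,0,0],
    [0,0,0.6,0,0,0,0],
    [0,0,0.2,0,0,0,0],
    [0,0,0,0,0,0,0],
    [0,0,0,0,0,0,0],
  ],
)

```text
time_s: 4.7
tool_pos: [0.6061, -0.1532, 0.1683]
tool_rot: [-180.0, -0.0, 102.1]
force: [1.2, -0.2, -0.0]
grip_width: 0.0007
```

Call:
drive_tool(
  commands=[
    [0,0,0.25,0,0,0,0],
    [0,0,0.25,0,0,0,0],
    [0,0,0,0,0,0,0],
    [0.3,0,0,0,0,0,0],
    [0.3,0,0,0,0,0,0],
    [0.3,0,0,0,0,0,0],
  ],
)

```text
time_s: 5.2
tool_pos: [0.6048, -0.1459, 0.1648]
tool_rot: [179.9, 0.1, 102.0]
force: [-1.8, -1.7, 6.1]
grip_width: 0.0001
```

Good grip: about 6 N upward and a drag along −x. I carry the stroke on.

Call:
drive_tool(
  commands=[
    [0.3,0,0,0,0,0,0],
    [0.3,0,0,0,0,0,0],
    [0.3,0,0,0,0,0,0],
    [0.3,0,0,0,0,0,0],
    [0.3,0,0,0,0,0,0],
    [0.3,0,0,0,0,0,0],
    [0,0,0,0,0,0,0],
    [0,0,-1,0,0,0,0],
    [0,0,-1,0,0,0,0],
    [0,0,0,0,0,0,0],
  ],
)

```text
time_s: 6.03
tool_pos: [0.6017, -0.1271, 0.1857]
tool_rot: [179.8, 0.1, 102.1]
force: [0.6, -0.4, -0.1]
grip_width: 0.0007
```

```bash
python3 look.py b
```

```text
6.0333 [ 0.6017 -0.1271  0.1857] [1.7979e+02 6.0000e-02 1.0206e+02] [ 0.64 -0.42 -0.07]
```

View pics/bs.png

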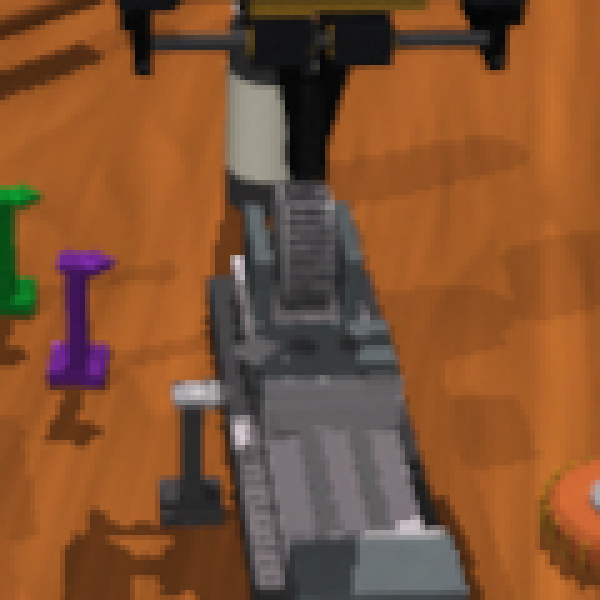

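View pics/bt.png

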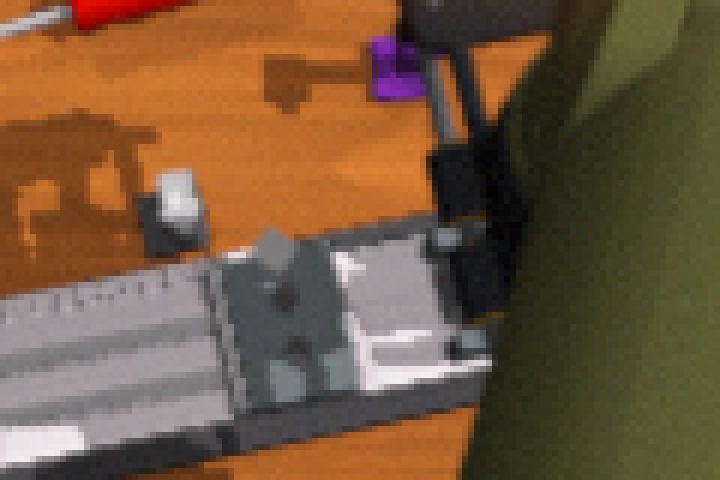

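Call:
drive_tool(
  commands=[
    [-0.95,0,0,0,0,0,0],
    [-0.95,0,0,0,0,0,0],
    [-0.95,0,0,0,0,0,0],
    [0,0,0,0,0,0,0],
    [0,0,1,0,0,0,0],
    [0,0,1,0,0,0,0],
    [0,0,0,0,0,0,0],
    [0.35,0,0,0,0,0,0],
    [0.35,0,0,0,0,0,0],
    [0.35,0,0,0,0,0,0],
    [0.35,0,0,0,0,0,0],
    [0.35,0,0,0,0,0,0],
    [0.35,0,0,0,0,0,0],
    [0.35,0,0,0,0,0,0],
    [0.35,0,0,0,0,0,0],
    [0.05,0,0,0,0,0,0],
    [0,0,0,0,0,0,0],
    [0,0,-1,0,0,0,0],
    [0,0,-1,0,0,0,0],
    [0,0,0,0,0,0,0],
  ],
)

```text
time_s: 7.8
tool_pos: [0.6013, -0.1267, 0.1851]
tool_rot: [179.9, 0.0, 102.1]
force: [0.1, 0.0, 1.2]
grip_width: 0.0005
```

Call:
drive_tool(
  commands=[
    [-0.95,0,0,0,0,0,0],
    [-0.95,0,0,0,0,0,0],
    [-0.95,0,0,0,0,0,0],
    [0,0,0,0,0,0,0],
    [0,0,1,0,0,0,0],
    [0,0,1,0,0,0,0],
    [0,0,0,0,0,0,0],
    [0.35,0,0,0,0,0,0],
    [0.35,0,0,0,0,0,0],
    [0.35,0,0,0,0,0,0],
    [0.35,0,0,0,0,0,0],
    [0.35,0,0,0,0,0,0],
    [0.35,0,0,0,0,0,0],
    [0.35,0,0,0,0,0,0],
    [0.35,0,0,0,0,0,0],
    [0.05,0,0,0,0,0,0],
    [0,0,0,0,0,0,0],
    [0,0,-1,0,0,0,0],
    [0,0,-1,0,0,0,0],
    [0,0,0,0,0,0,0],
  ],
)

```text
time_s: 9.47
tool_pos: [0.6013, -0.1267, 0.1851]
tool_rot: [179.9, 0.0, 102.1]
force: [0.8, 0.2, 0.2]
grip_width: 0.0004
```

```bash
python3 look.py c
```

```text
9.4667 [ 0.6013 -0.1267  0.1851] [1.7987e+02 2.0000e-02 1.0209e+02] [0.85 0.24 0.25]
```

View pics/cs.png

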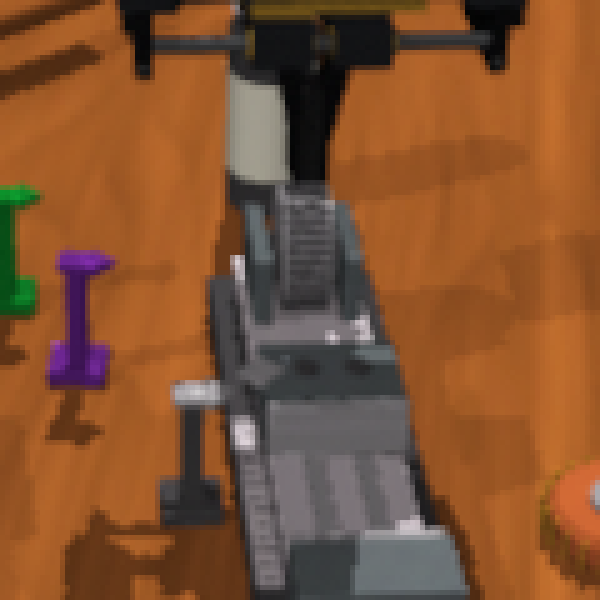

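View pics/ct.png

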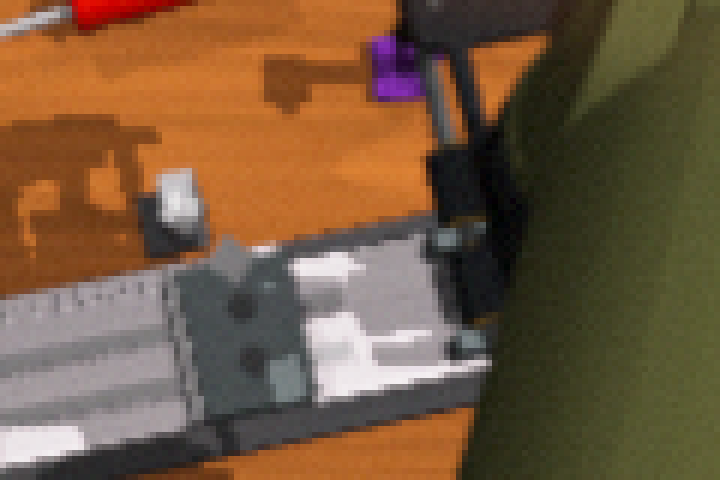

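Call:
drive_tool(
  commands=[
    [-0.95,0,0,0,0,0,0],
    [-0.95,0,0,0,0,0,0],
    [-0.95,0,0,0,0,0,0],
    [0,0,0,0,0,0,0],
    [0,0,1,0,0,0,0],
    [0,0,1,0,0,0,0],
    [0,0,0,0,0,0,0],
    [0.35,0,0,0,0,0,0],
    [0.35,0,0,0,0,0,0],
    [0.35,0,0,0,0,0,0],
    [0.35,0,0,0,0,0,0],
    [0.35,0,0,0,0,0,0],
    [0.35,0,0,0,0,0,0],
    [0.35,0,0,0,0,0,0],
    [0.35,0,0,0,0,0,0],
    [0.05,0,0,0,0,0,0],
    [0,0,0,0,0,0,0],
    [0,0,-1,0,0,0,0],
    [0,0,-1,0,0,0,0],
    [0,0,0,0,0,0,0],
  ],
)

```text
time_s: 11.23
tool_pos: [0.6013, -0.1266, 0.1851]
tool_rot: [179.9, 0.0, 102.1]
force: [0.6, -1.9, 0.9]
grip_width: 0.0001
```

```bash
python3 look.py d
```

```text
11.2333 [ 0.6013 -0.1266  0.1851] [1.7986e+02 2.0000e-02 1.0209e+02] [ 0.6  -1.88  0.92]
```

View pics/ds.png

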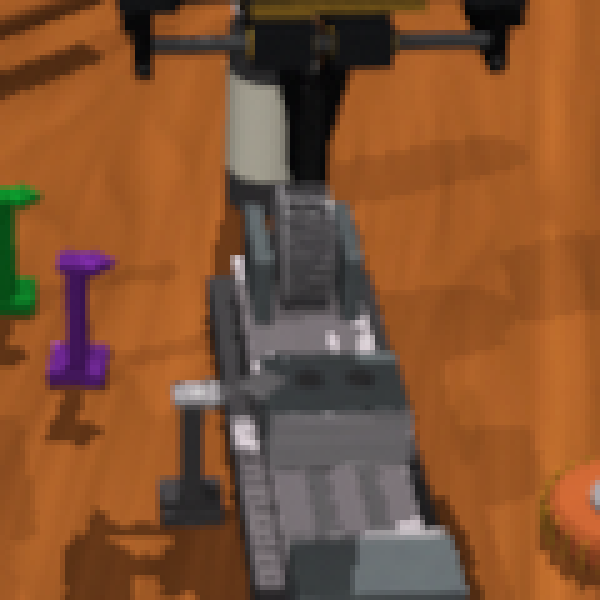

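View pics/dt.png

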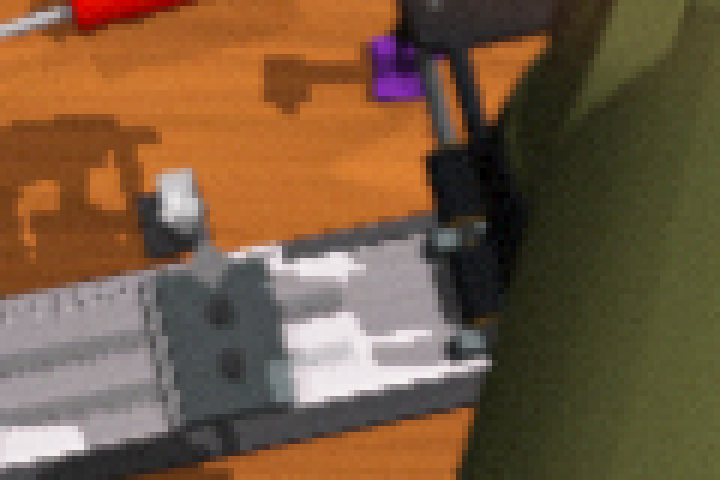

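Call:
drive_tool(
  commands=[
    [-0.95,0,0,0,0,0,0],
    [-0.95,0,0,0,0,0,0],
    [-0.95,0,0,0,0,0,0],
    [0,0,0,0,0,0,0],
    [0,0,1,0,0,0,0],
    [0,0,1,0,0,0,0],
    [0,0,0,0,0,0,0],
    [0.35,0,0,0,0,0,0],
    [0.35,0,0,0,0,0,0],
    [0.35,0,0,0,0,0,0],
    [0.35,0,0,0,0,0,0],
    [0.35,0,0,0,0,0,0],
    [0.35,0,0,0,0,0,0],
    [0.35,0,0,0,0,0,0],
    [0.2,0,0,0,0,0,0],
    [0,0,0,0,0,0,0],
    [0,0,0,0,0,0,0],
    [0,0,-1,0,0,0,0],
    [0,0,-1,0,0,0,0],
    [0,0,0,0,0,0,0],
  ],
)

```text
time_s: 13.0
tool_pos: [0.6017, -0.1286, 0.1851]
tool_rot: [179.9, 0.0, 102.1]
force: [0.3, -0.9, 0.3]
grip_width: 0.0001
```

```bash
python3 look.py e
python3 - <<'E'
from h import *
s=np.load('s.npy',allow_pickle=True).item();t=np.load('t.npy',allow_pickle=True).item()
cv2.imwrite('pics/es2.png',cv2.resize(s['img'][185:215,305:355],None,fx=16,fy=16,interpolation=0))
cv2.imwrite('pics/et2.png',cv2.resize(t['img'][180:220,325:375],None,fx=14,fy=14,interpolation=0))
E
```

```text
13.0 [ 0.6017 -0.1286  0.1851] [1.7986e+02 2.0000e-02 1.0209e+02] [ 0.34 -0.88  0.32]
```

View pics/es2.png

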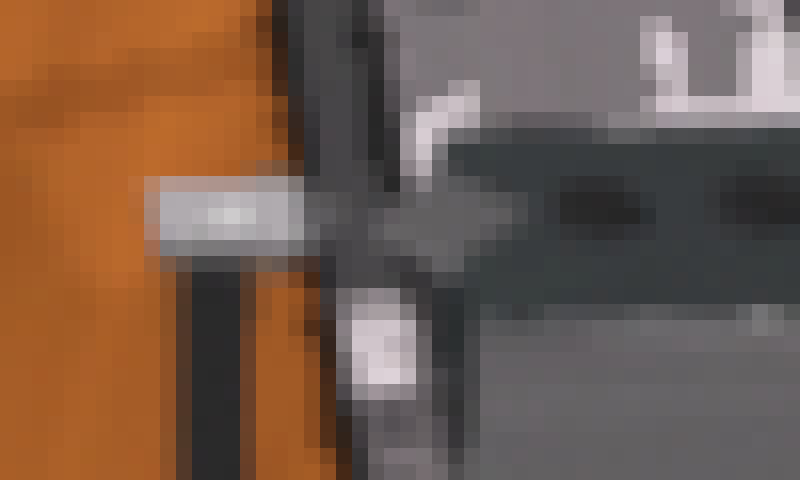

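View pics/et2.png

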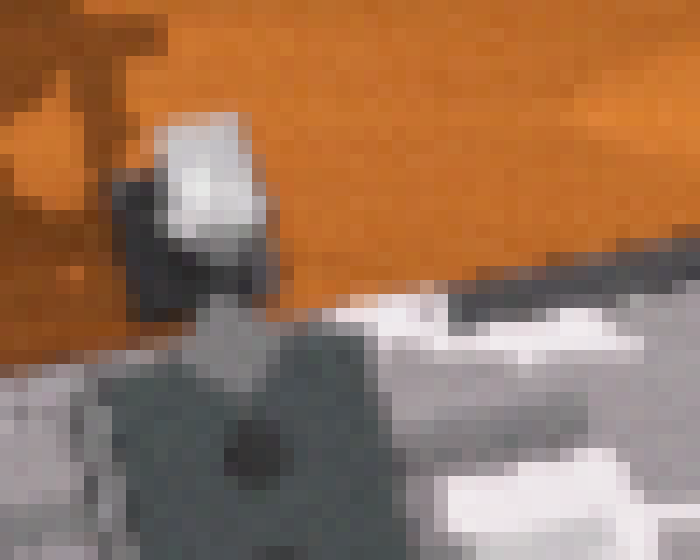

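Call:
drive_tool(
  commands=[
    [0,0,-3,0,0,0,0],
    [0,0,-3,0,0,0,0],
    [0,0,-3,0,0,0,0],
    [0,0,-3,0,0,0,0],
    [0,0,-3,0,0,0,0],
    [-3,0,0,0,0,0,0],
    [-3,0,0,0,0,0,0],
    [-3,0,0,0,0,0,0],
    [-3,0,0,0,0,0,0],
    [-3,0,0,0,0,0,0],
    [-3,0,0,0,0,0,0],
    [0,0,0,0,0,0,0],
    [0,0,0,0,0,0,0],
  ],
)

```text
time_s: 14.18
tool_pos: [0.6374, -0.3071, 0.3317]
tool_rot: [-179.8, -0.0, 101.8]
force: [0.1, 1.3, 0.7]
grip_width: 0.0006
```

```bash
python3 look.py f
python3 - <<'E'
from h import *
s=np.load('s.npy',allow_pickle=True).item();t=np.load('t.npy',allow_pickle=True).item()
cv2.imwrite('pics/fs2.png',cv2.resize(s['img'][185:215,305:355],None,fx=16,fy=16,interpolation=0))
cv2.imwrite('pics/ft2.png',cv2.resize(t['img'][180:220,325:375],None,fx=14,fy=14,interpolation=0))
E
```

```text
14.1833 [ 0.6374 -0.3071  0.3317] [-1.7984e+02 -1.0000e-02  1.0182e+02] [0.12 1.32 0.72]
```

View pics/fs2.png

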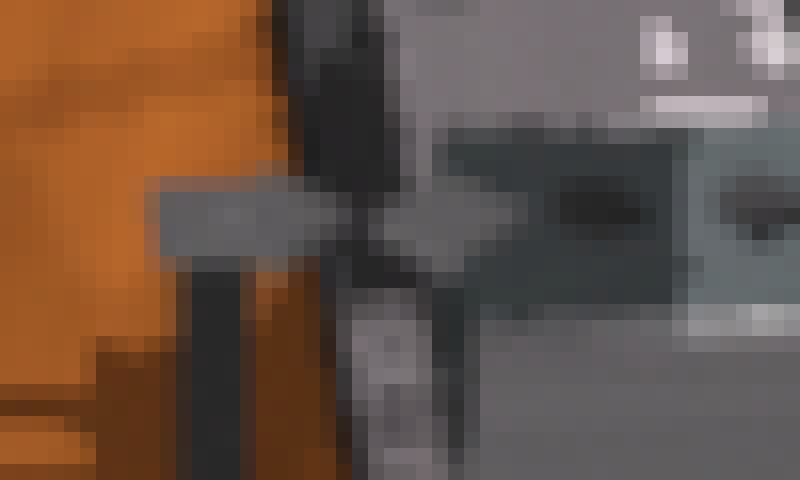

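View pics/ft2.png

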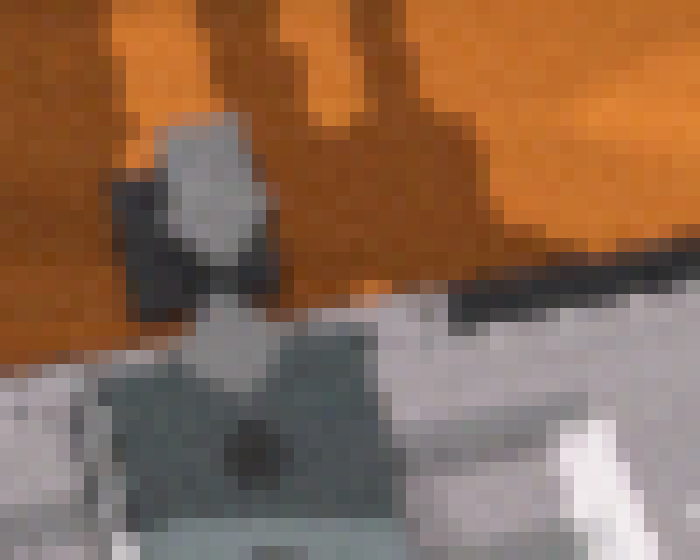

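Run:
```python
from h import *
s=np.load('s.npy',allow_pickle=True).item();t=np.load('t.npy',allow_pickle=True).item()
e=np.array([np.cos(np.radians(102.07)),np.sin(np.radians(102.07))])
S=lambda x,y:onz(s,305+x/16-.5,185+y/16-.5,.068)[:2]
T=lambda x,y:onz(t,325+x/14-.5,180+y/14-.5,.068)[:2]
m1,p1=S(345,217),S(365,223);m2,p2=T(217,265),T(222,290)
print('side',(p1-m1)@e,'top',(p2-m2)@e)
print('hole side',(onz(s,342,197.5,.067)-onz(s,340,186.7,.067))[:2]@e,'top',(onz(t,342.7,212,.067)-onz(t,360.2,208.5,.067))[:2]@e)
# mark (all views)
print('mark x',[(m-np.array([.5789,-.0228]))@e for m in(m1,m2)],[(m-np.array([.5789,-.0228]))@e for m in(p1,p2)])
# what 1px is; full-res colour centroid of steel rows, side
g=s['img'][185:215,305:355].astype(int)
print(g[8:20,8:36].sum(2)//3)
```

```text
side 0.0017060982231509674 top 7.873167658999397e-05
hole side 0.04666866744773726 top 0.0462929860624708
mark x [np.float64(0.016580291780314026), np.float64(0.017077673040285016)] [np.float64(0.018286390003464992), np.float64(0.01715640471687501)]
[[106 109 109 107 106 105 102  97  91  70  38  32  37  37  38  37  50  87
  111  91  71  76  76  71  63  64  73  79]
 [107 109 109 107 105 103 100  97  95  80  42  31  37  37  38  37  48  91
  110  75  59  58  58  58  58  58  57  56]
 [107 109 108 105 103 101  97  96  96  83  49  33  38  37  37  38  44  87
  108  77  65  58  57  57  57  57  57  57]
 [108 107 102 100  98  98  97  95  93  89  76  56  43  36  37  38  40  73
  100  88  85  79  66  56  57  57  55  48]
 [107 100  92  93  92  94  96  95  93  93  90  84  74  57  41  47  66  85
   94  92  93  91  86  79  71  60  52  41]
 [106  99  92  93  93  98 101  98  92  93  93  91  86  70  49  66  89  93
   93  93  93  93  92  88  73  60  52  42]
 [108 102  91  94  94  96  97  96  93  92  90  83  72  57  47  73  97  96
   95  93  93  92  86  73  63  59  56  52]
 [108 103  91  95  94  95  95  94  95  91  81  69  52  42  39  53  70  87
   98  96  91  80  68  61  57  57  57  57]
 [107 101  92  81  69  69  69  76  92  88  66  52  44  49  38  38  43  58
   78  92  88  65  59  58  57  57  58  58]
 [101  97  85  61  44  43  44  62  87  81  55  43  43  52  38  38  38  39
   53  68  65  58  59  58  57  59  58  58]
 [ 97  95  83  55  40  40  40  59  75  62  52  45  43  60  63  71  80  73
   57  48  47  54  58  58  58  58  58  56]
 [ 95  94  83  57  41  40  40  60  70  53  52  47  44  64  82  85  91  83
   61  46  44  56  70  65  57  65  74  74]]
```

Run:
```python
from h import *
s=np.load('s.npy',allow_pickle=True).item();t=np.load('t.npy',allow_pickle=True).item()
for yaw in(101,102,103):
    e=np.array([np.cos(np.radians(yaw)),np.sin(np.radians(yaw))])
    print(yaw,((onz(s,328,198.64,.068)-onz(s,326,198,.068))[:2])@e*1000)
g=t['img'][180:220,325:375].astype(int).sum(2)//3
print(g[10:30,6:26])
```

```text
101 2.8102426745220934
102 2.8873001630572186
103 2.9634781519927724
[[ 79  75  86 120 125 126 130 126 128 128 122  99  77  74  73  75  70  76
   76  77]
 [ 78  76  93 123 116 107 129 127 132 125 125 110  70  74  73  74  74  75
   75  76]
 [ 72  67  71  91  78  82 127 135 133 125 128 121  77  72  72  73  75  76
   71  74]
 [ 71  62  59  58  54  68 116 138 137 132 128 126 105  84  75  72  69  73
   72  76]
 [ 67  68  59  52  47  65 111 134 131 131 132 132 117  87  77  74  73  72
   77  74]
 [ 68  63  56  54  54  80 120 131 126 128 128 125 102  60  71  73  76  75
   71  71]
 [ 65  70  53  52  54  65 103 126 133 128 128 118  75  61  73  71  73  72
   77  77]
 [ 67  63  45  50  51  50  56  85 115 128 122  94  60  61  64  69  71  73
   74  68]
 [ 70  66  56  54  52  45  43  49  78 101 103  61  55  58  63  66  69  65
   67  65]
 [ 75  78  66  51  50  50  48  42  43  57  58  47  48  54  52  65  68  69
   69  71]
 [ 80  75  70  49  53  50  50  40  47  64  59  45  42  46  54  74  70  68
   74  88]
 [ 78  77  73  55  53  50  50  50  74 115 106  74  53  51  60  69  80  81
   83 117]
 [ 83  80  73  54  44  43  38  59  99 125 124 115 104  76  80  99 121 143
  145 152]
 [ 79  79  78  72  65  64  71  91 124 128 126 126 127 119 114  97 114 118
  108 110]
 [ 82  81  81  77  95 104 112 123 129 128 128 128 127 119  95  85  88  87
   85  75]
 [107 118 129 147 143 117 102 127 129 130 129 126 128 109  84  81  80  81
   81  85]
 [116 120 121 110 106  95  83  99 122 128 129 127 121  96  81  76  80  78
   78  84]
 [119  89  89  81  83  78  77  84  90 101 118 119 100  83  77  81  80  78
   83  79]
 [117  77  84  78  80  82  79  81  79  85  86  94  84  81  81  84  84  81
   79  78]
 [125 125  85  84  78  83  80  82  80  83  79  83  81  78  80  80  79  79
   78  77]]
```

The side view puts the pointer about 2.8 mm past the mark. The top view and the hole displacement put it about 1 mm past. I take +1.5 mm and roll back about 4.5 mm of rim.

Call:
drive_tool(
  commands=[
    [3,0,0,0,0,0,0],
    [3,0,0,0,0,0,0],
    [3,0,0,0,0,0,0],
    [3,0,0,0,0,0,0],
    [3,0,0,0,0,0,0],
    [2.2,0,0,0,0,0,0],
    [0,0,3,0,0,0,0],
    [0,0,3,0,0,0,0],
    [0,0,3,0,0,0,0],
    [0,0,3,0,0,0,0],
    [0,0,3,0,0,0,0],
    [0,0,0,0,0,0,0],
    [0,0,0,0,0,0,0],
  ],
)

```text
time_s: 15.37
tool_pos: [0.6018, -0.1344, 0.1824]
tool_rot: [-179.8, -0.1, 102.2]
force: [0.7, -0.1, 0.3]
grip_width: 0.0005
```

Call:
drive_tool(
  commands=[
    [0,0,0,0,0,0,0],
    [0,0,0.8,0,0,0,0],
    [0,0,0.4,0,0,0,0],
    [0,0,0,0,0,0,0],
    [0,0,0,0,0,0,0],
  ],
)

```text
time_s: 15.78
tool_pos: [0.6027, -0.1366, 0.1716]
tool_rot: [180.0, -0.0, 102.1]
force: [0.6, -0.2, -0.6]
grip_width: 0.0009
```

Call:
drive_tool(
  commands=[
    [0,0,0.4,0,0,0,0],
    [0,0,0.4,0,0,0,0],
    [0,0,0,0,0,0,0],
    [0,0,0,0,0,0,0],
    [-0.15,0,0,0,0,0,0],
    [-0.15,0,0,0,0,0,0],
    [-0.15,0,0,0,0,0,0],
    [0,0,0,0,0,0,0],
    [0,0,0,0,0,0,0],
    [0,0,0,0,0,0,0],
  ],
)

```text
time_s: 16.62
tool_pos: [0.6043, -0.1413, 0.1646]
tool_rot: [179.9, 0.0, 102.1]
force: [-1.1, 0.1, 7.7]
grip_width: 0.0007
```

Call:
drive_tool(
  commands=[
    [0,0,-1,0,0,0,0],
    [0,0,-3,0,0,0,0],
    [0,0,-3,0,0,0,0],
    [0,0,-3,0,0,0,0],
    [0,0,-3,0,0,0,0],
    [0,0,-3,0,0,0,0],
    [-3.5,0,0,0,0,0,0],
    [-3.5,0,0,0,0,0,0],
    [-3.5,0,0,0,0,0,0],
    [-3.5,0,0,0,0,0,0],
    [-3.5,0,0,0,0,0,0],
    [-3.5,0,0,0,0,0,0],
    [-3.5,0,0,0,0,0,0],
    [-3.5,0,0,0,0,0,0],
    [0,0,0,0,0,0,0],
    [0,0,0,0,0,0,0],
    [0,0,0,0,0,0,0],
  ],
)

```text
time_s: 18.03
tool_pos: [0.662, -0.4145, 0.3228]
tool_rot: [-180.0, -0.1, 102.0]
force: [0.7, 0.7, 1.0]
grip_width: 0.0
```

```bash
python3 look.py g
python3 - <<'E'
from h import *
s=np.load('s.npy',allow_pickle=True).item();t=np.load('t.npy',allow_pickle=True).item()
a=cv2.resize(s['img'][185:215,305:355],None,fx=14,fy=14,interpolation=0);b=cv2.resize(t['img'][183:213,325:375],None,fx=14,fy=14,interpolation=0)
cv2.imwrite('pics/g2.png',cv2.resize(np.vstack([a,b]),None,fx=.7,fy=.7,interpolation=0))
cv2.imwrite('pics/gtop.png',t['img'])
E
```

```text
18.0333 [ 0.662  -0.4145  0.3228] [-1.7999e+02 -6.0000e-02  1.0204e+02] [0.67 0.65 1.02]
```

View pics/g2.png

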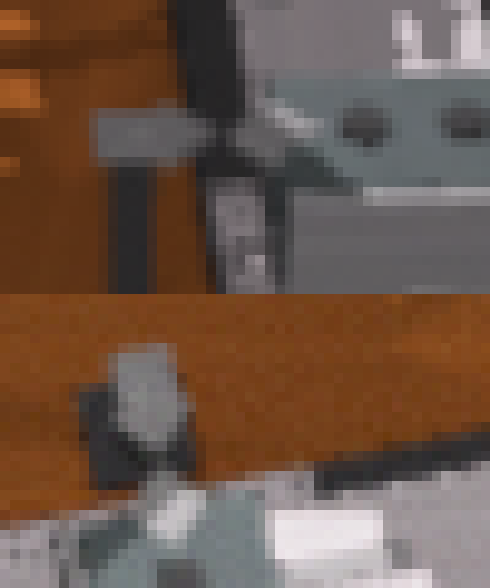

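View pics/gtop.png

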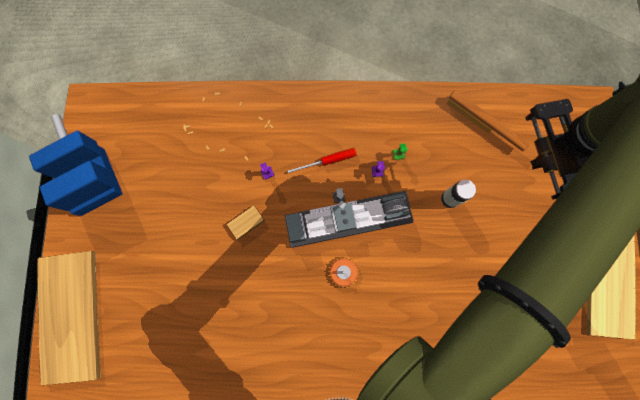

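Run:
```python
from h import *
s0=np.load('side0.npy',allow_pickle=True).item();t0=np.load('top0.npy',allow_pickle=True).item()
s=np.load('s.npy',allow_pickle=True).item();t=np.load('t.npy',allow_pickle=True).item()
e=np.array([np.cos(np.radians(102.07)),np.sin(np.radians(102.07))])
def blob(c,u,v,r=4):
    g=c['img'].astype(float).mean(2)[v-r:v+r+1,u-r:u+r+1]
    thr=np.percentile(g,60); w=np.clip(thr-12-g,0,None)
    n,l=cv2.connectedComponents((w>0).astype('uint8'));
    best=max(range(1,n),key=lambda i:w[l==i].sum());w=w*(l==best)
    yy,xx=np.mgrid[v-r:v+r+1,u-r:u+r+1];return (xx*w).sum()/w.sum(),(yy*w).sum()/w.sum()
for A,B,pa,pb,n in((s0,s,[(340,187),(350,187)],[(342,197),(352,197)],'s'),(t0,t,[(360,208)],[(343,212)],'t')):
    for a,b in zip(pa,pb):
        x,y=blob(A,*a,3),blob(B,*b,3)
        print(n,np.round(x,2),np.round(y,2),'moved',(onz(B,*y,.067)-onz(A,*x,.067))[:2]@e*1000)
g=s['img'][195:203,311:340].astype(int).sum(2)//3;print(g)
g=t['img'][196:210,331:350].astype(int).sum(2)//3;print(g)
g=t0['img'][190:203,331:350].astype(int).sum(2)//3;print(g)
```

```text
s [339.76 187.33] [341.75 197.74] moved 44.84600482198729
s [349.52 187.02] [352.22 197.28] moved 44.4317482396043
t [360.08 208.71] [342.69 211.98] moved 45.89158520766414
[[ 59  60  62  63  62  60  59  57  55  60  70  68  50  33  38  38  38  37
   44  87 118 120 128 112 106 106 106 106 106]
 [ 59  60  65  75  85  84  83  82  82  83  87  87  76  57  44  38  37  37
   47  79 103 126 153 148 126 108 106 106  99]
 [ 60  62  64  79  93  93  93  94  96  94  93  93  91  84  75  58  41  46
   69  88  93 104 127 149 158 145 130 112  93]
 [ 60  62  64  79  93  93  94  99 101  97  92  92  93  92  86  71  49  65
   90  94  93  93  97 113 132 131 115 110  89]
 [ 60  62  63  76  91  94  95  96  97  96  93  93  91  84  73  57  43  64
   92  97  95  94  93  88  96 108 104 108 100]
 [ 60  62  62  75  91  96  95  95  95  95  95  92  81  70  52  41  38  46
   63  79  93  98  90  72  70  79  91 107 108]
 [ 60  62  61  67  74  72  69  70  69  71  81  83  66  52  36  38  38  38
   41  52  69  83  81  62  59  58  67  91 108]
 [ 59  60  58  57  55  48  43  43  44  49  60  64  54  44  33  39  38  38
   38 
[... 1530 characters left out ...]
 193 202 183 183 190 167 128 102 103 103 102
  104]
 [ 60  54  44  46  49 105 172 184 184 177 181 179 146 100 103 103 102 100
  102]
 [ 58  54  48  45  45  78 139 178 182 181 176 166 113  92  99 106 105 105
  105]
 [ 58  56  38  42  41  46  71 120 160 177 171 132  91  94  94  98 101 102
  106]
 [ 65  57  44  45  51  63  54  62  99 141 144  94  76  80  85  95  92  95
   98]
 [ 96  64  59  58  70  70  69  59  67  83  93  71  68  77  78 102  96 102
   98]
 [ 99  68  62  60  73  76  74  67  67  63  67  65  73  79  85 101 101  99
   98]
 [108  97  65  54  74  76  76  70  70  59  50  50  59  73  92 104 108 117
  120]
 [109 103  67  49  63  52  44  58  67  88  89  89  85  79 103 146 168 200
  200]]
```

Run:
```python
from h import *
s0=np.load('side0.npy',allow_pickle=True).item();s=np.load('s.npy',allow_pickle=True).item();t0=np.load('top0.npy',allow_pickle=True).item();t=np.load('t.npy',allow_pickle=True).item()
print(s0['img'][183:193,322:338].astype(int).sum(2)//3)
print(s0['img'][194:203,322:330].astype(int).sum(2)//3)
print(t0['img'][194:206,352:366].astype(int).sum(2)//3)
e=np.array([np.cos(np.radians(102.07)),np.sin(np.radians(102.07))]);n=np.array([-e[1],e[0]])
m=np.array([.6213,.0025])
for c in(s,t):
    a=proj(c,[*m,.068]); print('mark',a,'opposite, 3mm in',proj(c,[*(m+.003*n),.068])-a,'per mm +x',proj(c,[*(m+.001*e),.068])-a)
```

```text
[[ 41  58  65  67  56  42  86 110  93  94  96  97 100 102 102 100]
 [ 43  55  66  66  56  38  79 109 100 107 103 103 102 102 101 102]
 [ 38  52  66  66  63  49  76 122 138 141 125 108 101 102 102  97]
 [ 32  50  66  65  59  62 112 152 159 159 153 141 125 107  99  88]
 [ 33  46  64  66  90 129 151 163 162 162 163 160 142 107  94  85]
 [ 36  43  64  65  89 122 141 157 162 163 162 156 132 103  98  92]
 [ 38  43  62  66  72  82  98 120 133 139 129 117 109 102 102 100]
 [ 43  43  61  65  67  61  54  76 102 106  98 100 102 102 102 103]
 [ 66  42  56  66  66  56  36  54  71  71  89 104 103 103 103 102]
 [ 58  39  51  66  65  56  37  45  50  51  82 106 106 105 105 104]]
[[ 77  41  44  64  66  56  36  44]
 [109  55  45  65  65  64  50  43]
 [149 126  93  72  66  66  56  38]
 [163 158 146 131 100  66  56  36]
 [163 163 157 139 105  68  57  37]
 [164 154 123  95  80  67  63  50]
 [130 111  77  60  66  67  67  56]
 [ 92  68  50  47  64  67  67  57]
 [ 88  70  42  43  63  67  67  56]]
[[105 104 105 109 106 108 105 106 104 106 104 102 104 104]
 [105 102 101 106 104  99 105 106 100 104 104 104 106 104]
 [107 102 102 100  98 102 107 103 102 100 100  99  98 101]
 [ 99 101 102  98 105 137 149 122 104  99  98 100 101  96]
 [101  99  98 102 129 170 177 166 145 116 105  92  77  82]
 [ 96  95  98 122 156 179 178 177 171 161 126  81  72  66]
 [110 113 121 149 175 180 179 176 179 176 151 107 121 108]
 [187 200 192 178 180 180 181 177 181 172 141 113 119 117]
 [162 160 156 153 168 177 180 179 175 157 122 113 114 112]
 [125 115 118 121 136 159 180 181 168 135 118 115 114 114]
 [113 113 111 115 115 127 150 162 148 119 114 114 117 116]
 [114 112 115 112 110 115 121 124 120 113 112 115 115 115]]
mark [326.18546113 197.88695719] opposite, 3mm in [ 1.2902346 -0.0417694] per mm +x [0.03749236 0.24194166]
mark [340.54743125 198.77290883] opposite, 3mm in [0.2410679  1.10791707] per mm +x [-0.37638121  0.07557517]
```

All estimates now fall between about −1 and +2 mm. The hand's shadow muddies the tips, so I take the arm back to its start side for one clean look.

Call:
drive_tool(
  commands=[
    [3.14,-0.515,0,0,0,0,0],
    [3.14,-0.515,0,0,0,0,0],
    [3.14,-0.515,0,0,0,0,0],
    [3.14,-0.515,0,0,0,0,0],
    [3.14,-0.515,0,0,0,0,0],
    [3.14,-0.515,0,0,0,0,0],
    [3.14,-0.515,0,0,0,0,0],
    [3.14,-0.515,0,0,0,0,0],
    [3.14,-0.515,0,0,0,0,0],
    [3.14,-0.515,0,0,0,0,0],
    [3.14,-0.515,0,0,0,0,0],
    [3.14,-0.515,0,0,0,0,0],
    [3.14,-0.515,0,0,0,0,0],
    [3.14,-0.515,0,0,0,0,0],
    [3.14,-0.515,0,0,0,0,0],
    [3.14,-0.515,0,0,0,0,0],
    [3.14,-0.515,0,0,0,0,0],
  ],
)

```text
time_s: 19.55
tool_pos: [0.4631, 0.0916, 0.3241]
tool_rot: [179.9, -0.1, 102.2]
force: [0.3, 0.7, -0.3]
grip_width: 0.0006
```

Call:
drive_tool(
  commands=[
    [3.14,-0.515,0,0,0,0,0],
    [3.14,-0.515,0,0,0,0,0],
    [3.14,-0.515,0,0,0,0,0],
    [3.14,-0.515,0,0,0,0,0],
    [3.14,-0.515,0,0,0,0,0],
    [3.14,-0.515,0,0,0,0,0],
    [3.14,-0.515,0,0,0,0,0],
    [3.14,-0.515,0,0,0,0,0],
    [3.14,-0.515,0,0,0,0,0],
    [3.14,-0.515,0,0,0,0,0],
    [3.14,-0.515,0,0,0,0,0],
    [3.14,-0.515,0,0,0,0,0],
    [3.14,-0.515,0,0,0,0,0],
    [3.14,-0.515,0,0,0,0,0],
    [3.14,-0.515,0,0,0,0,0],
    [3.14,-0.515,0,0,0,0,0],
    [3.14,-0.515,0,0,0,0,0],
    [0,0,0,0,0,0,0],
    [0,0,0,0,0,0,0],
  ],
)

```text
time_s: 21.13
tool_pos: [0.2637, 0.5945, 0.3233]
tool_rot: [-180.0, -0.0, 102.4]
force: [0.2, -0.0, -1.0]
grip_width: 0.0001
```

```bash
python3 look.py k
python3 - <<'E'
from h import *
s0=np.load('side0.npy',allow_pickle=True).item();t0=np.load('top0.npy',allow_pickle=True).item()
s=np.load('s.npy',allow_pickle=True).item();t=np.load('t.npy',allow_pickle=True).item()
e=np.array([np.cos(np.radians(102.07)),np.sin(np.radians(102.07))])
a=cv2.resize(s['img'][185:215,305:355],None,fx=10,fy=10,interpolation=0);b=cv2.resize(t['img'][183:213,325:375],None,fx=10,fy=10,interpolation=0)
cv2.imwrite('pics/k2.png',np.vstack([a,b]));cv2.imwrite('pics/ktop.png',t['img']);cv2.imwrite('pics/kside.png',s['img'])
def steel(c,u,v,r=4):
    g=c['img'].astype(float).mean(2)[v-r:v+r+1,u-r:u+r+1];w=np.clip(g-125,0,None)
    l=cv2.connectedComponents((w>0).astype('uint8'),connectivity=4)[1];w=w*(l==l[r,r])
    yy,xx=np.mgrid[v-r:v+r+1,u-r:u+r+1];return (xx*w).sum()/w.sum(),(yy*w).sum()/w.sum()
def blob(c,u,v,r=3):
    g=c['img'].astype(float).mean(2)[v-r:v+r+1,u-r:u+r+1]
    w=np.clip(np.percentile(g,60)-12-g,0,None)
    l=cv2.connectedComponents((w>0).astype('uint8'))[1];w=w*(l==l[r,r])
    yy,xx=np.mgrid[v-r:v+r+1,u-r:u+r+1];return (xx*w).sum()/w.sum(),(yy*w).sum()/w.sum()
for A,B,pa,pb,f,n in((s0,s,(340,187),(342,198),blob,'s'),(s0,s,(350,187),(352,197),blob,'s'),(t0,t,(360,208),(343,212),blob,'t')):
    x,y=f(A,*pa),f(B,*pb);print(n,np.round(x,2),np.round(y,2),'moved',(onz(B,*y,.067)-onz(A,*x,.067))[:2]@e*1000)
print(s['img'][194:203,320:338].astype(int).sum(2)//3)
print(t['img'][193:208,334:350].astype(int).sum(2)//3)
E
```

```text
21.1333 [0.2637 0.5945 0.3233] [-1.7996e+02 -2.0000e-02  1.0245e+02] [ 0.22 -0.04 -1.02]
s [339.76 187.33] [341.75 197.74] moved 44.84601190416147
s [349.52 187.02] [352.22 197.29] moved 44.46339393164704
t [360.08 208.71] [342.69 212.02] moved 45.91684991001046
[[ 93  93  78  41  44  65  65  56  36  46 143 180 112 103 104 103 103 102]
 [104 122 109  55  45  65  66  64  50  43 126 169 132 123 109 101 102 102]
 [146 152 150 126  93  72  66  66  56  59 124 162 156 154 142 121 104 101]
 [170 163 163 159 147 131 100  67  73 110 151 163 163 164 161 152 140 125]
 [182 163 164 164 158 139 105  69  88 128 158 164 164 164 164 153 126 112]
 [162 157 163 153 122  95  81  68  82 105 125 143 158 164 157 132 104 100]
 [115 121 130 111  77  60  67  67  70  73  79 104 124 129 118 111 103 103]
 [ 74  91  92  68  50  46  64  67  67  58  50  67  84  93  96 104 104 103]
 [ 59  83  88  71  43  42  64  67  66  63  51  48  59  68  90 105 105 103]]
[[ 82  67  94 167 207 209 188 191 193 153 119 105 103 100 103 103]
 [ 52  52  79 156 192 203 186 183 189 164 126 106 104 104 105 100]
 [ 43  50  98 170 181 184 179 181 178 148  97 102 103 104 103 103]
 [ 44  46  77 143 179 180 179 181 165 117  87 103 103 107 107 102]
 [ 46  46  49  70 119 160 177 173 132  91  87  93  99 100 101 101]
 [ 44  55  61  55  64 101 139 146  91  76  85  90  94  98  94  97]
 [ 58  70  72  67  58  70  81  94  68  72  71  77 101 100  97 100]
 [ 60  72  74  71  65  67  80 110  90  70  81  89  98  97  99 103]
 [ 53  73  68  71  69  87 129 165 154 107  80  93 102 112 115 121]
 [ 55  70  52  50  56 110 170 181 175 158 135 120 147 165 199 204]
 [102  95 101 100 120 156 182 178 181 175 170 154 136 152 160 155]
 [113 129 150 161 184 180 177 180 179 181 176 152 121 123 123 117]
 [199 192 161 131 153 179 180 180 179 177 168 136 114 109 112 114]
 [153 145 130 116 125 143 170 178 181 175 148 118 108 109 114 115]
 [114 116 116 114 114 118 137 162 175 156 124 116 111 113 114 115]]
```

View pics/k2.png

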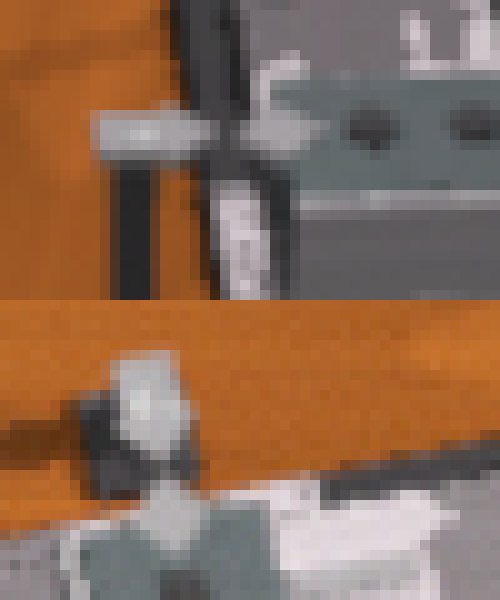

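View pics/ktop.png

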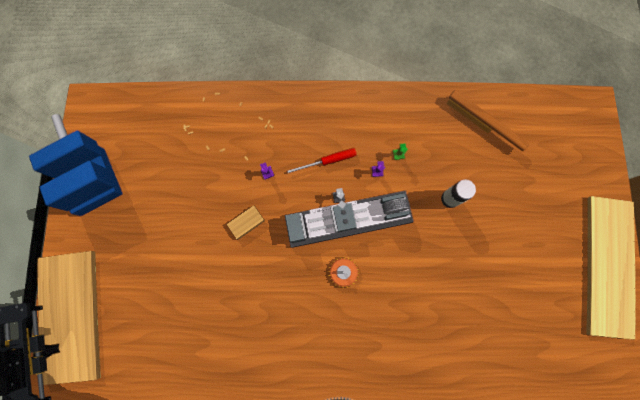

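The clean view shows the two tips opposite: side mark tip (325.5,197.8) and pointer tip (328.5,198.0), top mark tip (340.5,199) and pointer tip (341.1,200.3). That is +1 mm by the side view and −0.9 mm by the top. The loose things are at their old pixels. I hand the job in.

Run:
```python
from h import *
a=cv2.imread('pics/top0.png');b=cv2.imread('pics/ktop.png')
d=cv2.absdiff(a,b).max(2)
for n,(x,y,w) in dict(wire=(343,272,18),can=(459,193,18),off=(244,222,22),drv=(320,161,36)).items(): print(n,(d[y-w//2-6:y+w//2+6,x-w:x+w]>40).sum())
print(env.sign_off())
```

```text
wire 0
can 0
off 0
drv 0
the job is handed in; nothing more can be done
None
```

I set the sliding jaw to the gauge mark by the wheel alone and handed the job in at about 21 s, within the 61 s limit; the hand-in reports no verdict. It took five closing strokes of the shut fingertips on top of the wheel. They left the jaw about 1.5 mm past the mark, so I rolled back about 4.5 mm of rim. I then took the arm back over its start side.

**Pointer against mark:** the last views with no shadow disagree slightly. The side view put the pointer about +1 mm along the bed from the mark, and the top view about −0.9 mm. Tracking a hole in the jaw gave 44.5 to 45.9 mm of travel, against about 45.5 mm needed. All of these are inside the 2.5 mm limit, but the pictures are not sharp enough to say which is nearest.

**Other checks:** the wire wheel, spray can, offcut and screwdriver showed no pixel change in the top view between start and end. At the end the hand was clear of everything, and I saw no sign of it touching the jaw.

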